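# Tip the drained tube cooler upright over the step and clip its lid on

## Robot

A 7-joint arm with a two-finger parallel gripper is mounted at the origin on a cart in front of the work surface, level with it; the furniture and walls round the work are solid. World frame = base frame: x ahead of the robot, y to its left, z up, the work surface at z = 0. Lengths are in m, angles in rad, forces in N, time in s.
With the tool pointing down it reaches from about 0.35 to 0.9 m from the base axis. Payload 19.9 kg.
Tool frame: the origin (TCP) lies between the finger pads; the fingertips stand 19 mm ahead of it and the grasp point (between the pads) is the TCP; z points along the fingers, y is the line along which they close (so a half turn about z gives the same grasp; the last joint's range is limited). The gripper opens to 94 mm and grips with 3 to 60 N. Pads are 16 mm wide; open, the fingers measure 119 mm over their backs; the gripper's body (75 mm by 177 mm) begins 78 mm behind the grasp point.
Start: joints at [-1.24, 0.417, -0.01, 1.614, 0.005, 1.111, -0.053], TCP at [0.228, 0.582, 0.199] pointing down, gripper open.
Joint ranges: [-2.81, 2.81], [-0.39, 2.02], [-1.27, 1.25], [0.06, 2.57], [-1.19, 4.33], [0.19, 2], [-2.82, 2.82]. Speed limits (rad/s): [1.89, 1.89, 2.39, 2.39, 3.01, 3.01, 3.01].

## Interface

Orientations are given as a 3x3 rotation matrix whose columns are the frame's x, y, z axes.
In Python, from rig import robot gives the robot as it stands. Calls block until the motion is done:
- robot.move_ptp(position, orientation): joint-space move of the TCP to a pose.
- robot.move_linear(position, velocity=0.15, frame=None, threshold=None): straight line of the TCP; frame=None keeps the orientation; velocity is the mean speed in m/s. With threshold (N) it stops when the force on the tool has changed by that much, and returns True; else False.
- robot.goto_joints(angles): joint-space move.
- robot.gripper_to(opening): finger opening in m; the grip force is fixed at half the most; returns when the fingers have stopped.
- robot.pause(seconds).
- robot.ik(position, orientation): joint angles nearest the present ones, or None.
- robot.get_state(): the state.
- robot.grab_frame(name): name is "scene" or "top" or "wrist"; returns the picture (384x512x3 uint8, red, green, blue); there is no depth.
- robot.camera_info(name): a dict with "fx", "fy", "cx", "cy" (pixels), "rvec" (rotation vector, rad) and "tvec" (3), from world to camera coordinates, as OpenCV has them. Camera axes: x right, y down, z forward; pixel columns grow to the right and rows downward; lengths in m; the calibration is good to about 2 mm. The wrist camera is an equidistant fisheye: a pixel r from the principal point sees the ray r / f radians off the axis. A picture is of the moment at which its call begins: read the wrist's pose just before it. camera_info takes no time and is no camera call; for the wrist camera it gives the pose at the moment of the call.
A pose or a line that the arm cannot do raises robot.PlanningError and nothing moves.
- robot.sign_off(): hands the job in; it is judged then, once.
The state is a dict: "time": time; "qpos": joint angles; "joint_vel": joint speeds; "effort": joint torques, N m; "ee_pos": TCP position; "tool_rot": TCP orientation; "force": force on the tool from outside, world axes, zero at the start; "moment": the same for the moment, N m; "opening": finger opening in m; "grasp_force": force on a finger pad.
Only numpy, scipy, OpenCV 4.12 (cv2) and the standard library are available. Lean on these libraries where they do the work, as an engineer would, in place of code of your own. Each camera call takes 0.05 s, during which the arm holds its last target. There are 200 camera calls.

## Task

The rinsed tube cooler lies on its side on the upper deck of the draining stand. Push it off the step so that it tumbles onto the lower deck with its wells facing up (do not lift it), and slide it fully home against the end stop. Then set the matching lid squarely on it, press the lid straight down until both side clips snap under the cooler's beads, and let go, leaving the timer, tape roll and stapler where they are.

Things in the scene. Friction and masses are not known exactly. Their poses are not given: they have to be found in the camera images.
- stand: Fixed aluminium draining stand, 132 mm wide (x), 325 mm long (y), on two levels. Origin on the worktop under the edge of the step, mid-width; z up. To +y the flat upper deck, 42 mm above the worktop and 150 mm long; to -y the lower deck, 10 mm above the worktop, up to the end stop. Low kerbs beside the lower deck, 18 mm above the worktop, leave 124 mm between them.
- end_stop (a point): Foot of the end stop's inner face, mid-width, at lower-deck height: 165 mm from the step along the stand's -y. The stop rises 30 mm above the lower deck, is 10 mm thick and faces the step. Axes as the stand's.
- cooler_center (a point): Centre of the loose grey tube cooler, a block of about 0.5 kg, too wide to grip. Own axes: x 104 mm, y 88 mm from plain underside (-y) to well face (+y), z 96 mm. At the start it lies on its -z face on the upper deck, well face pointing away from the step, x along the step. Pushed halfway over the edge it tips by itself; then +y points up and it stands 88 mm high.
- cooler_wells (a point): Middle of the cooler's well face (104 x 96 mm, sixteen round wells; behaves as a flat face when pushed). Axes as the cooler's. Along each of its x faces runs a round bead, 8 mm thick and 64 mm long, standing out 4 mm, its centre line 12 mm below the well face.
- lid_grip (a point): Middle of the grip rib on the loose grey lid (0.14 kg), which stands right way up on the worktop. z up; the rib runs along x: 72 mm long, 22 mm thick (y), 32 mm high; its top is 15 mm above this point, the plate's upper face 15 mm below it, the lid's lowest edge 50 mm below it. Either way round fits. Snapping it on takes roughly 10 to 20 N downward on the rib.
- lid_seat (a point): Middle of the underside of the lid's plate (117 x 106 mm), 22 mm below lid_grip: it comes to rest on the cooler's well face. Skirts on the two y sides, 28 mm deep, flared at the foot, 100 mm apart inside, pass over the cooler's z faces with 2 mm play each side; the clips on the two x sides (123 mm overall) pass over the beads on its x faces.
- lid_clip_a (a joint): Sprung clip arm on the lid's +x side: 0 rad at rest, grows to about 0.15 as the arm is spread outward by a bead, back to 0 when it has snapped under it.
- lid_clip_b (a joint): The same on the lid's -x side.
- timer: Bystander: round white bench timer with a grey knob, 64 mm across and 42 mm high, standing on the worktop behind the stand; origin at its foot. Leave alone.
- tape_roll: Bystander: roll of beige tape lying flat, 92 mm across, 19 mm high; origin at its foot. Leave alone.
- stapler: Bystander: red and black stapler, 125 x 30 mm, 40 mm high; origin at its foot. Leave alone.
There are look-alikes about, which are no part of the job. What is shaped like the part that bears cooler_center but turquoise is not meant.

How it is judged:
On the way, in this order (a step that is already met when the one before it is completed fails the run):
1. the cooler has tumbled over the step and stands on the lower deck with its wells up (angle between cooler_center's own y axis and vertical below 0.1 rad and z of cooler_center in the frame of stand below 0.06 m and y of cooler_center in the frame of stand below -0.04 m), for 0.1 s.
2. the lid is seated on the cooler with both clips snapped under the beads (y of lid_grip in the frame of cooler_center below 0.0695 m and angle between the z axis of lid_grip and the y axis of cooler_center, either way round below 0.06 rad and horizontal distance between lid_grip and cooler_center below 0.006 m and value of joint each of lid_clip_a, lid_clip_b below 0.06 rad), for 0.1 s.
At the end, for the whole second after the job is handed in: Cooler at rest on the lower deck, wells up (0.06 rad), within 5 mm of the end stop, square to the stand (0.1 rad), between the kerbs; lid on it within 3.5 mm of fully down, 6 mm of centred and 0.06 rad of level, both clips sprung back (under 0.06 rad) (all of step 2 and angle between cooler_center's own y axis and vertical below 0.06 rad and z of cooler_center in the frame of stand between 0.05 and 0.058 m and y of cooler_center in the frame of stand below -0.112 m and x of cooler_center in the frame of stand between -0.014 and 0.014 m and angle between the x axis of cooler_center and the x axis of stand, either way round below 0.1 rad and angle between lid_grip's own z axis and vertical below 0.1 rad and linear speed of cooler below 0.02 m/s); the robot touches nothing.
It fails at once if the cooler is lifted (its centre over 130 mm above the worktop) instead of being tumbled (height (world z) of cooler_center above 0.13 m).
It fails at once if the timer, tape roll or stapler is moved by more than 20 mm (distance of any of timer, tape_roll, stapler from where it was at the start of the episode above 0.02 m).
It also fails if it takes over 54 s, if anything falls off the work surface, if the arm or the gripper's body presses on something with over 40 N, if the wrist force passes 120 N, or if a joint passes its speed limit or range.

## Working session

There is one attempt and no reset: what is moved stays moved. The work goes in short steps, each a Python script; the robot and the scene stay as the last script left them, time stands still between calls to the robot, and variables do not carry over. Pictures are saved under pics/ and viewed, at most 10 in all, crops included, and the job is handed in when it is done.

```bash
mkdir -p pics; ls; python3 - <<'E'
from rig import robot
import cv2
for n in("scene","top"):
    im=robot.grab_frame(n); cv2.imwrite(f"pics/{n}0.png",cv2.resize(im[:,:,::-1],(800,600),interpolation=cv2.INTER_CUBIC))
    cv2.imwrite(f"pics/{n}0raw.png",im[:,:,::-1])
    print(n,robot.camera_info(n))
print(robot.get_state())
E
```

```text
pics
scene {'fx': 423.5534674629642, 'fy': 423.5534674629642, 'cx': 257.49035440179455, 'cy': 199.62917265141692, 'rvec': array([ 2.29436531, -0.79800726,  0.28502033]), 'tvec': array([-0.41137006,  0.28292316,  1.12147651])}
top {'fx': 412.88648410094845, 'fy': 412.88648410094845, 'cx': 254.91816908180786, 'cy': 187.35104316919592, 'rvec': array([ 2.13200101, -2.14059644,  0.15661474]), 'tvec': array([-0.00291849,  0.54784859,  1.34437268])}
{'time': 0.1, 'qpos': array([-1.23949534,  0.41789917, -0.01032796,  1.61409991,  0.00468754,
        1.11069355, -0.05301423]), 'joint_vel': array([ 0.00065145, -0.00183541, -0.00031317, -0.00198599, -0.00012079,
        0.00123107,  0.0004648 ]), 'effort': array([ 1.70049410e-03, -8.52583623e+01,  6.40437249e-01, -4.26700437e+01,
       -4.88197943e-02,  1.63087039e-02,  6.47832030e-05]), 'ee_pos': array([0.22751025, 0.58175594, 0.19830307]), 'tool_rot': array([[-9.31314821e-01,  3.64215039e-01, -3.32138545e-04],
       [ 3.64215185e-01,  9.31314261e-01, -1.02329559e-03],
       [-6.33742812e-05, -1.07398026e-03, -9.99999421e-01]]), 'force': array([-0.51738909,  0.28278775,  1.43169962]), 'moment': array([-0.04564846,  0.03270411, -0.01604229]), 'grasp_force': 0.0, 'opening': 0.09403348047602389}
```

View pics/scene0.png

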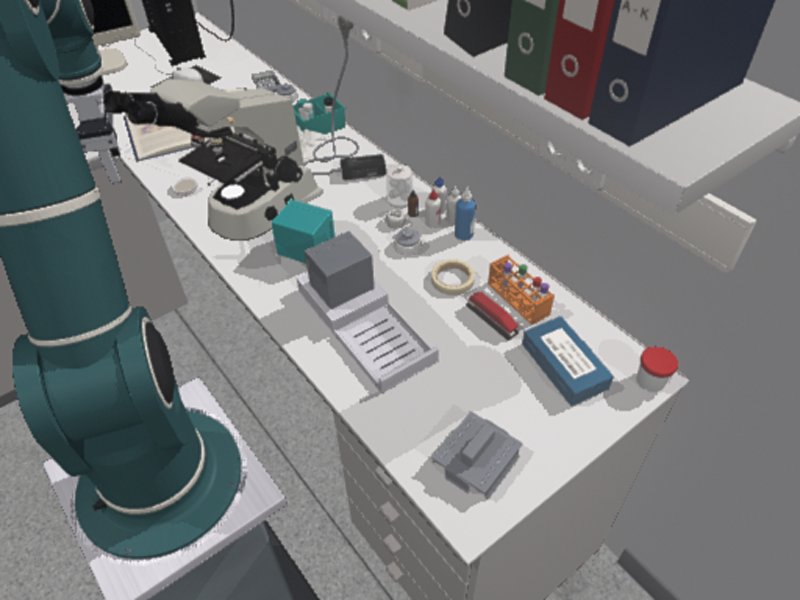

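View pics/top0.png

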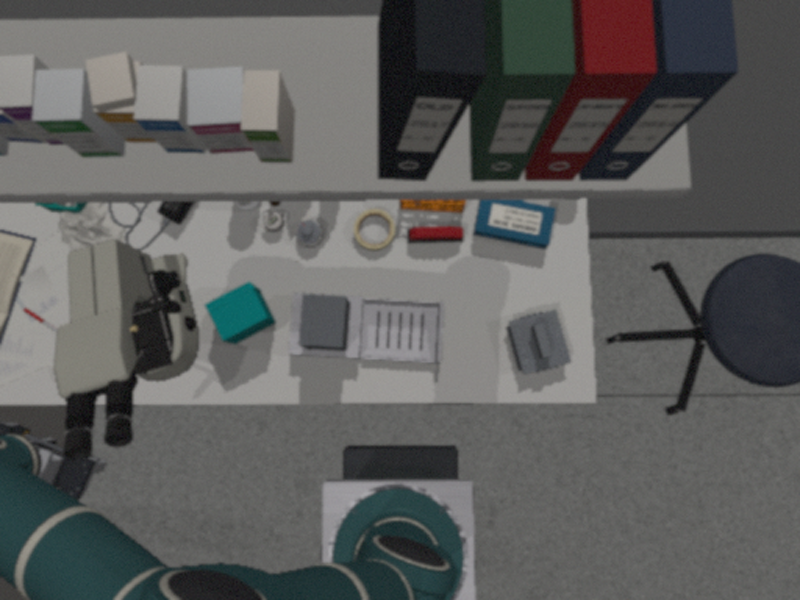

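```bash
python3 - <<'E'
import cv2,numpy as np
t=cv2.imread("pics/top0raw.png");s=cv2.imread("pics/scene0raw.png")
z=lambda a,k:cv2.resize(a,None,fx=k,fy=k,interpolation=cv2.INTER_CUBIC)
C=np.zeros((560,800,3),np.uint8)
a=z(s[145:255,185:285],5);C[:550,:500]=a
b=z(s[258:320,268:342],4);C[:248,505:505+296]=b[:,:295]
cv2.imwrite("pics/cs.png",C)
cv2.imwrite("pics/ct.png",z(t[180:250,180:380],4))
E
```

```text
(no output)
```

View pics/cs.png

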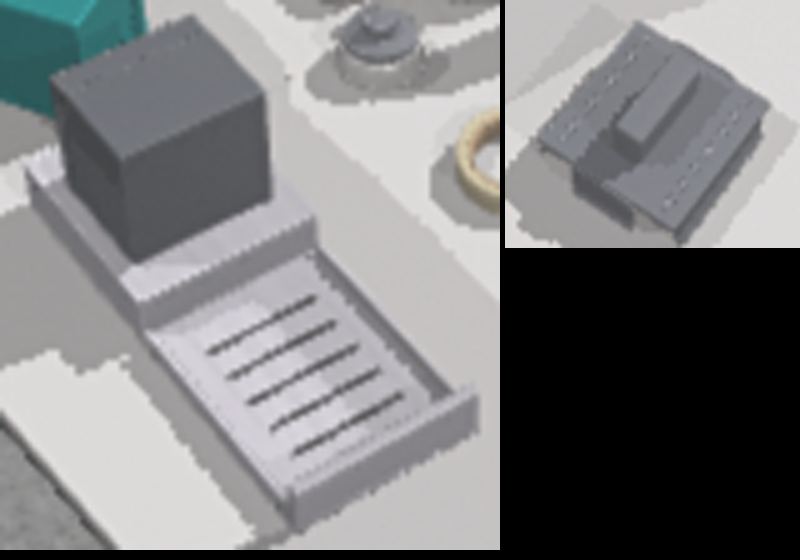

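View pics/ct.png

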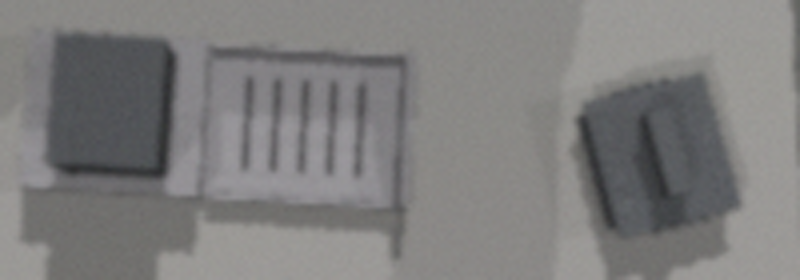

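```bash
cat > h.py <<'E'
import numpy as np,cv2
from scipy.optimize import least_squares
from scipy.spatial.transform import Rotation as R
from rig import robot
def proj(n,P):
    c=robot.camera_info(n);K=np.array([[c['fx'],0,c['cx']],[0,c['fy'],c['cy']],[0,0,1]])
    return cv2.projectPoints(np.float64(P),c['rvec'],c['tvec'],K,None)[0][:,0]
def fit(obs,x0):  # obs: {cam:[(P,uv)]}; pose x,y,z,yaw of the model frame
    def r(p):
        o=[]
        for n,l in obs.items():
            P=np.array([a for a,_ in l])/1e3; uv=np.array([b for _,b in l])
            o.append((proj(n,P@R.from_euler('z',p[3]).as_matrix().T+p[:3])-uv).ravel())
        return np.concatenate(o)
    s=least_squares(r,x0,loss='soft_l1'); return s.x,np.round(s.fun.reshape(-1,2),1)
E
cat > m.py <<'E'
from h import *
S=lambda P,x,y:(P,((x+.5)/5-.5+185,(y+.5)/5-.5+145))
L=lambda P,x,y:(P,((x-505+.5)/4-.5+268,(y+.5)/4-.5+258))
T=lambda P,x,y:(P,((x+.5)/4-.5+180,(y+.5)/4-.5+180))
st={'scene':[S((-66,0,42),137,302),S((66,0,42),315,215),S((-66,150,42),27,165),S((-66,-175,0),297,530),S((66,-175,40),478,392),S((66,-175,0),478,430)],
 'top':[T((-66,150,42),22,188),T((66,150,42),27,32),T((66,0,42),209,46),T((-66,0,42),203,197),T((66,-175,40),411,55),T((-66,-175,40),402,208)]}
co={'scene':[S((-52,-44,48),120,157),S((52,-44,48),265,97),S((-52,44,48),52,82),S((52,44,48),190,15),S((-52,-44,-48),138,260),S((52,-44,-48),272,198)],
 'top':[T((52,44,48),55,33),T((52,-44,48),165,40),T((-52,-44,48),160,167),T((-52,44,48),48,162)]}
p=[(x,y,z) for x,y,z in [(58.5,53,-15),(58.5,-53,-15),(-58.5,-53,-15),(-58.5,53,-15),(36,11,15),(36,-11,15),(-36,-11,15),(-36,11,15)]]
li={'scene':[L(p[0],638,22),L(p[1],770,105),L(p[2],680,230),L(p[3],540,135),L(p[5],700,75),L(p[6],650,135),L(p[7],617,122)],
 'top':[T(p[0],582,103),T(p[1],705,73),T(p[2],742,205),T(p[3],620,235),T(p[4],645,112),T(p[5],675,104),T(p[6],690,192),T(p[7],663,196)]}
for n,o,x in(("stand",st,(.45,0,0,0)),("cooler",co,(.45,.1,.09,0)),("lid",li,(.45,-.4,.05,.2))):
    a,b=fit(o,x); print(n,a.round(4)); print(b.tolist())
    if n=="stand": s=a
    if n=="cooler": print("cooler in stand",R.from_euler('z',-s[3]).apply(a[:3]-s[:3]))
# shelf front edge, turquoise
E
python3 m.py
```

```text
stand [ 0.4749  0.0781 -0.0023 -0.057 ]
[[-0.2, 0.5], [-0.1, -0.2], [-1.6, -0.2], [-0.2, 1.2], [0.3, -0.3], [-0.0, 0.4], [-1.3, -0.1], [0.6, -0.3], [-0.6, -1.5], [-1.6, 0.1], [0.9, -0.9], [1.4, 0.2]]
cooler [ 0.479   0.1461  0.0881 -0.0477]
[[0.3, 0.9], [0.7, -1.4], [-0.9, -0.5], [0.3, -0.4], [-0.2, 2.2], [0.8, 0.4], [-0.2, -0.2], [0.3, -0.7], [-0.3, 0.7], [-0.7, 0.7]]
cooler in stand [0.00018322 0.06805443 0.09032242]
lid [ 0.4448 -0.3056  0.0469  0.2354]
[[0.8, -0.8], [0.9, -0.8], [-1.3, 0.2], [-0.2, 0.8], [1.4, -2.0], [-1.8, 2.4], [-0.7, 0.9], [-0.1, -0.6], [-0.4, -0.6], [0.0, 0.4], [-0.3, 0.5], [-0.2, -0.3], [-1.2, 0.1], [1.0, -0.5], [1.2, 0.1]]
```

```bash
cat >> h.py <<'E'
ST=np.array([.4749,.0781,-.0]);YAW=-.055
Rs=R.from_euler('z',YAW).as_matrix()
def W(x,y,z): return ST+Rs@np.array([x,y,z])
def tool(yaw,tilt=0,flip=1): # tool y along +-x of frame turned by yaw; tilt: tips lead to frame -y
    z=np.array([0,-np.sin(tilt),-np.cos(tilt)]);y=np.array([flip,0.,0]);
    return R.from_euler('z',yaw).as_matrix()@np.c_[np.cross(y,z),y,z]
def snap(n,f,crop=None,k=1):
    im=robot.grab_frame(n)[:,:,::-1]
    if crop: a,b,c,d=crop; im=im[b:d,a:c]
    cv2.imwrite('pics/'+f,cv2.resize(im,None,fx=k,fy=k,interpolation=cv2.INTER_CUBIC))
E
python3 - <<'E'
from h import *
c=robot.camera_info('top');Rc=cv2.Rodrigues(c['rvec'])[0];o=-Rc.T@c['tvec']
for u,v in((272,318),(262,286),(222,340)):
    d=Rc.T@[(u*.64-c['cx'])/c['fx'],(v*.64-c['cy'])/c['fy'],1];P=o+d*(.096-o[2])/d[2];print("turq",Rs.T@(P-ST))
for f in(1,-1):
    q=robot.ik(W(0,.138,.35),tool(YAW,.15,f));print(f,None if q is None else np.round(q,2))
E
```

```text
turq [0.00347899 0.17682368 0.096     ]
turq [0.06899947 0.20305095 0.096     ]
turq [-0.04691102  0.27557418  0.096     ]
1 [-0.95  0.2   0.47  1.6   0.04  1.44 -0.55]
-1 [-0.52  0.19 -0.04  1.59  0.13  1.45  2.5 ]
```

```bash
python3 - <<'E'
from h import *
o=tool(YAW,.15,1)
p=robot.get_state()['ee_pos'];robot.move_linear([p[0],p[1],.36],.3)
robot.move_ptp(W(0,.137,.30),o)
robot.gripper_to(.05)
robot.move_linear(W(0,.137,.20),.2)
print("down",robot.move_linear(W(0,.137,.076),.1,threshold=8))
print(robot.move_linear(W(0,.03,.076),.06),robot.get_state()['force'],robot.get_state()['time'])
robot.pause(.5)
snap('scene','p1.png',(150,110,330,290),3.3)
E
```

```text
down False
False [-0.44568026  0.48432343 -0.16132643] 7.225
```

View pics/p1.png

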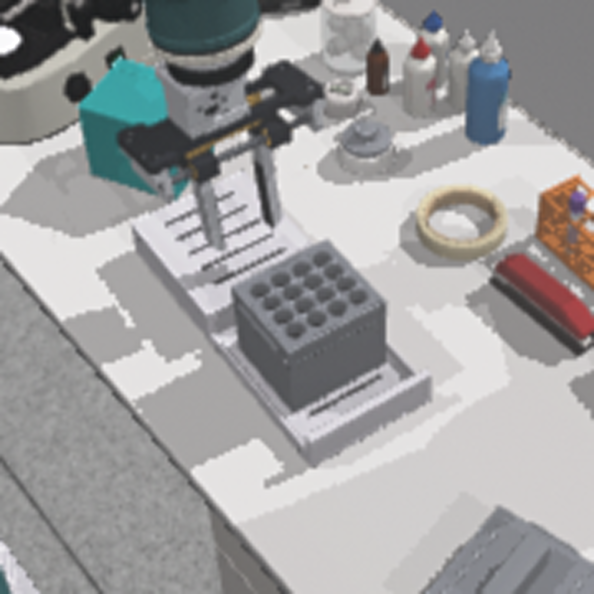

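The cooler stands upright on the lower deck, with its well face around (310,290), about 30 mm short of the stop. Next I push it home.

```bash
python3 - <<'E'
from h import *
print(robot.move_linear(W(0,-.03,.076),.1,threshold=12))
print(robot.move_linear(W(0,-.075,.076),.03,threshold=12)); s=robot.get_state()
print(Rs.T@(s['ee_pos']-ST),s['force'])
robot.move_linear(W(0,-.035,.076),.1)
robot.move_linear(W(0,-.035,.25),.25)
robot.gripper_to(.06)
# over the cooler, tool down with rib direction along stand x => closing along stand y
def td(yaw): # closing axis along frame y
    return R.from_euler('z',yaw).as_matrix()@np.c_[[0,1.,0],[1.,0,0],[0,0,-1.]]@R.from_euler('z',np.pi/2).as_matrix()
for n,P,y in(("cool",W(0,-.117,.3),YAW),("lid",np.array([.4448,-.3056,.3]),.2354)):
  for a in(0,np.pi):
    q=robot.ik(P,td(y+a));print(n,a,None if q is None else np.round(q,2))
print(robot.get_state()['time'])
E
```

```text
False
True
[ 0.00052825 -0.06246961  0.07616367] [1.96340891 5.13760042 0.37251451]
cool 0 [-0.67  0.04  0.71  1.87 -0.03  1.24 -1.57]
cool 3.141592653589793 [-0.52  0.04  0.55  1.86 -0.02  1.24  1.56]
lid 0 [-0.31  0.29  1.06  1.72 -0.27  1.28 -0.53]
lid 3.141592653589793 [-0.19  0.25  0.88  1.72 -0.2   1.27  2.54]
11.2417
```

```bash
cat >> h.py <<'E'
def td(yaw): # tool down, closing along y of the turned frame
    return R.from_euler('z',yaw).as_matrix()@np.diag([1.,-1,-1])
def wproj(c,P):
    X=P@cv2.Rodrigues(c['rvec'])[0].T+c['tvec'];r=np.linalg.norm(X[...,:2],axis=-1);th=np.arctan2(r,X[...,2])
    k=th/np.maximum(r,1e-9);return np.stack([c['cx']+c['fx']*k*X[...,0],c['cy']+c['fy']*k*X[...,1]],-1)
def ortho(im,c,ctr,yaw,z,w=.2,h=.15,s=2000): # plane at height z: columns along frame x, rows along -frame y
    u,v=np.meshgrid(np.arange(w*s)/s-w/2,h/2-np.arange(h*s)/s)
    P=np.stack([u,v,0*u],-1)@R.from_euler('z',yaw).as_matrix().T+[ctr[0],ctr[1],z]
    m=wproj(c,P).astype(np.float32);return cv2.remap(im,m[...,0],m[...,1],cv2.INTER_CUBIC)
E
python3 - <<'E'
from h import *
import pickle
out=[]
cc=W(0,-.117,0);lc=np.array([.4448,-.3056,0]);ly=.2354
for n,ctr,yaw,off,zz in(("c",cc,YAW,0,.098),("c",cc,YAW,.04,.098),("l",lc,ly,0,.065),("l",lc,ly,-.04,.065)):
    Rz=R.from_euler('z',yaw).as_matrix()
    P=ctr+Rz@[off,0,.26 if n=='c' else .23]
    robot.move_ptp(P,td(yaw))
    robot.pause(.2)
    c=robot.camera_info('wrist');im=robot.grab_frame('wrist')[:,:,::-1].copy()
    out.append((n,c,im,ctr,yaw))
    print(n,wproj(c,(ctr+[0,0,zz])[None]).round(0),(-cv2.Rodrigues(c['rvec'])[0].T@c['tvec']).round(3))
pickle.dump(out,open('w.pkl','wb'))
t=[ortho(im,c,ctr,y,.098 if n=='c' else .065) for n,c,im,ctr,y in out]
cv2.imwrite('pics/w1.png',np.vstack([np.hstack(t[:2]),np.hstack(t[2:])]))
print(robot.get_state()['time'])
E
```

```text
c [[254. 179.]] [ 0.536 -0.042  0.447]
c [[254. 211.]] [ 0.576 -0.044  0.447]
l [[255. 180.]] [ 0.511 -0.288  0.417]
l [[254. 146.]] [ 0.473 -0.298  0.417]
15.05
```

View pics/w1.png

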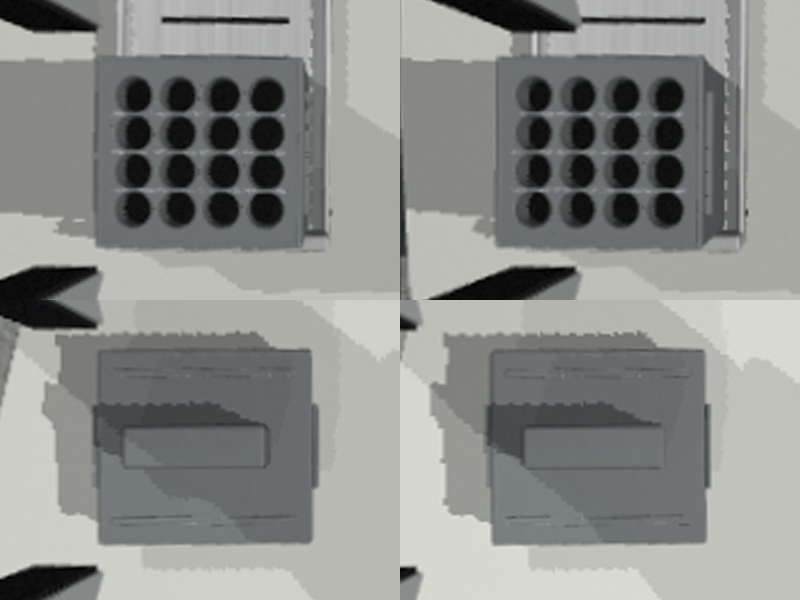

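The wells' rectangle is centred at (200,151.5) in both views, so the cooler is at my estimate with about −0.7 mm in y. The rib is centred at (195,147) in both, so it is offset (−2.5, +1.5) mm, and the two views agree on the heights. Next I grasp the lid and check it.

```bash
python3 - <<'E'
from h import *
import pickle
ly=.2354;g=np.array([.4448,-.3056,0])+R.from_euler('z',ly).apply([-.0026,.0015,0])
robot.gripper_to(.06)
robot.move_ptp(g+[0,0,.16],td(ly))
robot.move_linear(g+[0,0,.09],.12)
print(robot.move_linear(g+[0,0,.056],.05,threshold=8))
robot.gripper_to(0.0);s=robot.get_state();print(s['opening'],s['grasp_force'],s['ee_pos'])
robot.move_linear(g+[0,0,.22],.15)
c=W(0,-.1177,0)
robot.move_ptp(c+[0,0,.22],td(YAW))
robot.pause(.2);s=robot.get_state();print(s['opening'],s['grasp_force'],s['ee_pos']-c,s['force'],s['time'])
robot.move_linear(c+[0,0,.170],.1)
i=robot.camera_info('wrist');im=robot.grab_frame('wrist')[:,:,::-1].copy()
a=ortho(im,i,c,YAW,.164);b=ortho(im,i,c,YAW,.098)
t=cv2.resize(robot.grab_frame('scene')[:,:,::-1][100:250,170:320],(300,300));u=cv2.resize(im,(400,300))
cv2.imwrite('pics/g1.png',np.vstack([np.hstack([a,b]),np.hstack([u,t,np.zeros((300,100,3),np.uint8)])]))
E
```

```text
False
0.020850058163379495 29.99844342470169 [ 0.44195213 -0.30474929  0.05603838]
0.0211127823191881 29.99605894088745 [ 8.45599496e-06 -1.12195210e-03  2.19961203e-01] [ 0.11324946  0.26954249 -1.20817226] 20.4333
```

View pics/g1.png

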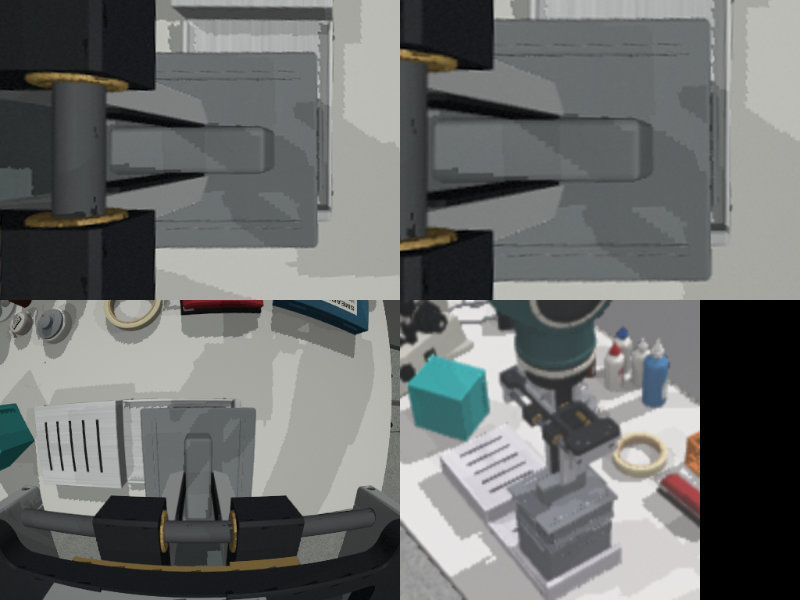

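The lid is held level, with plate rows 52–247 and the right edge at column 318, which puts it centred over the cooler within about 0.5 mm. Now I lower it and press.

```bash
python3 - <<'E'
from h import *
c=W(0,-.1177,0)
p=lambda m:(lambda s:print(m,(Rs.T@(s['ee_pos']-c)).round(4),s['force'].round(1),s['moment'].round(2),round(s['opening'],4),round(s['time'],1)))(robot.get_state())
p('start')
print(robot.move_linear(c+[0,0,.140],.03,threshold=8));p('approach')
print(robot.move_linear(c+[0,0,.124],.015,threshold=35));p('press')
robot.pause(.3);p('hold')
E
```

```text
start [ 0.0004 -0.      0.1706] [ 0.2 -0.  -1.3] [0.03 0.15 0.04] 0.021 21.2
False
approach [ 1.000e-04 -0.000e+00  1.401e-01] [-1.2 -0.  -1.9] [-0.01  0.16  0.01] 0.0213 22.3
True
press [-0.0002  0.      0.1255] [-4.2  0.6 13.7] [ 0.19  1.26 -0.  ] 0.0212 23.3
hold [-0.0002  0.      0.1255] [-4.6  0.5 14.5] [0.19 1.27 0.01] 0.0214 23.6
```

```bash
python3 - <<'E'
from h import *
c=W(0,-.1177,0)
robot.gripper_to(.06)
robot.move_linear(c+[0,0,.26],.15);robot.pause(.3)
i=robot.camera_info('wrist');im=robot.grab_frame('wrist')[:,:,::-1].copy()
a=ortho(im,i,c,YAW,.135);b=ortho(im,i,c,YAW,.105)
robot.move_linear(c+[0,.12,.32],.2)
t=robot.grab_frame('scene')[:,:,::-1][185:255,205:285]
t=cv2.resize(t,(400,350),interpolation=cv2.INTER_CUBIC);u=robot.grab_frame('top')[:,:,::-1][175:235,200:300]
u=cv2.resize(u,(400,240))
C=np.zeros((600,800,3),np.uint8);C[:300,:400]=a;C[:300,400:]=b;C[300:540,:400]=u;C[300:,400:]=t[:300]
cv2.imwrite('pics/f1.png',C)
E
```

```text
(no output)
```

View pics/f1.png

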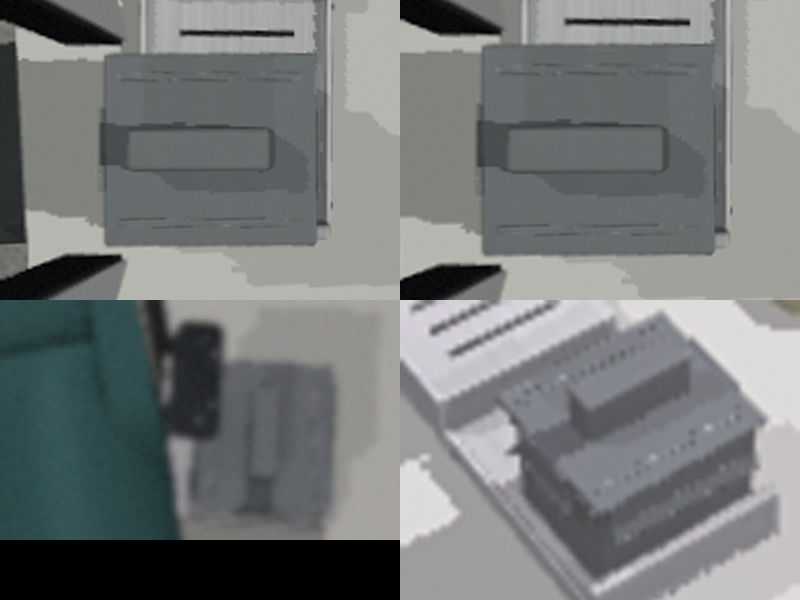

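The lid looks level and centred, with the rib at (199.5,149) on the expected plane, and the cooler sits at the stop. I'll do one confirming press on the rib top, which also measures its height.

```bash
python3 - <<'E'
from h import *
c=W(0,-.1177,0)
robot.move_linear(c+[0,0,.25],.2);robot.gripper_to(0.)
robot.move_linear(c+[0,0,.175],.12)
print(robot.move_linear(c+[0,0,.146],.02,threshold=6),robot.get_state()['ee_pos'][2])
print(robot.move_linear(c+[0,0,.146],.01,threshold=28));s=robot.get_state();print(s['ee_pos'][2],s['force'])
robot.move_linear(c+[0,0,.25],.15);robot.move_linear(c+[0,.1,.32],.2);robot.pause(.5)
print(robot.get_state()['time'])
E
```

```text
False 0.14608520942186815
False
0.14603990255537846 [ 0.22043415  0.46755199 -0.33987791]
33.2083
```

```bash
python3 - <<'E'
from h import *
c=W(0,-.1177,0);s=robot.get_state();print(s['opening'],s['grasp_force'],s['ee_pos']-c)
i=robot.camera_info('wrist');im=robot.grab_frame('wrist')[:,:,::-1].copy()
a=ortho(im,i,c,YAW,.135);u=robot.grab_frame('scene')[:,:,::-1][110:260,160:310]
cv2.imwrite('pics/f2.png',np.hstack([np.vstack([a,cv2.resize(im,(400,300))]),np.vstack([cv2.resize(u,(400,400)),np.zeros((200,400,3),np.uint8)])]))
E
```

```text
0.0002618649177606383 0.0 [-1.84933578e-06  9.99015769e-02  3.19931319e-01]
```

View pics/f2.png

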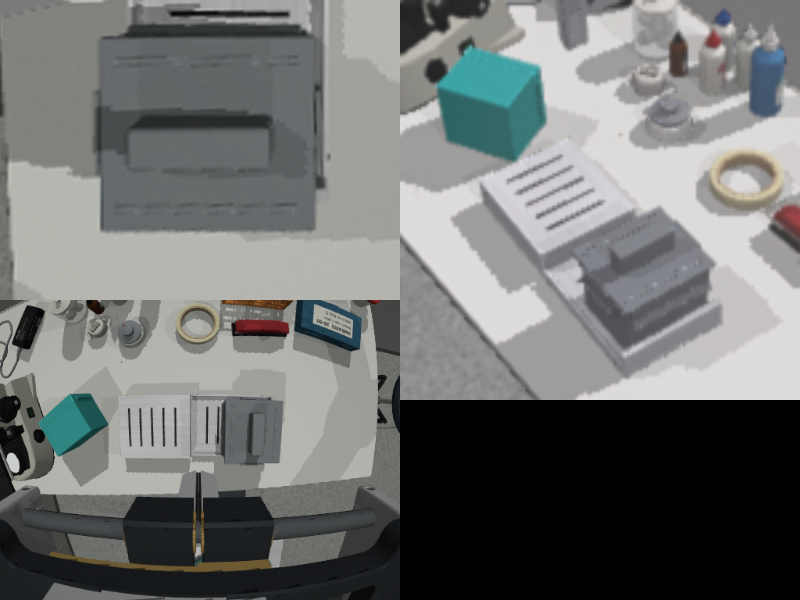

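The rib top holds at (199,149) on the 135 mm plane from a camera place 100 mm away, so the lid height is right. The closed fingertips just reach less far than assumed, so I press a little deeper to be sure.

```bash
python3 - <<'E'
from h import *
c=W(0,-.1177,0)
robot.move_linear(c+[0,0,.25],.3);robot.move_linear(c+[0,0,.155],.2)
print(robot.move_linear(c+[0,0,.128],.02,threshold=28));s=robot.get_state();print(s['ee_pos']-c,s['force'],s['opening'])
robot.move_linear(c+[0,0,.25],.2)
robot.move_linear(c+[0,.1,.32],.3);robot.pause(.3)
i=robot.camera_info('wrist');im=robot.grab_frame('wrist')[:,:,::-1].copy()
cv2.imwrite('pics/f3.png',np.hstack([ortho(im,i,c,YAW,.135),ortho(im,i,c,YAW,.105)]))
print(robot.get_state()['time'])
E
```

```text
False
[ 8.20222845e-05 -1.02630007e-05  1.28598184e-01] [-7.59002787  0.14364674 19.23801263] 0.0005348588403306726
37.6583
```

View pics/f3.png

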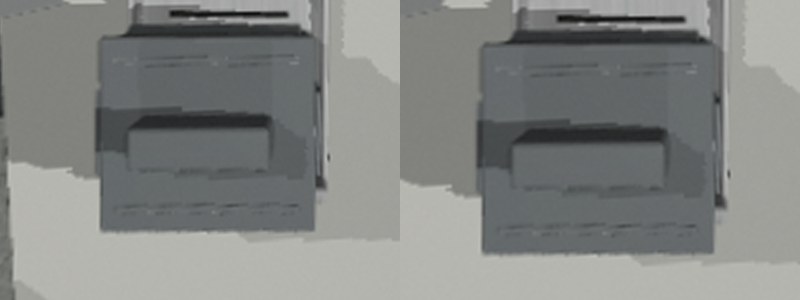

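The picture is unchanged after a firm 19 N press, with the rib still at (199,149), so the lid is seated. I hand it in.

```bash
python3 -c "
from rig import robot
print(robot.sign_off())"
```

```text
the job is handed in; nothing more can be done
None
```

I handed the job in: the cooler tumbled wells-up and was pushed to the end stop, and the lid was pressed down on it and let go. The last pictures show the lid level, centred and at seated height, but I couldn't see or read the clips directly, and no verdict came back.

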